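Angle the frame bar past the post into its bay

TASK

Push the slotted aluminium bar along the bench into its storage bay: angle it so that its orange end goes in behind the red post first, then swing the black end in and push the bar up against the back rail so that it lies flush along it, behind the post. Only push it with the fingers; never lift it off the bench. Leave the timer, the marker and the loose orange cap beside the work where they are.

Things in the scene. Friction and masses are not known exactly. Their poses are not given: they have to be found in the camera images.
- bar: Straight slotted aluminium frame bar, 260 mm long, 24 mm wide, 24 mm high, about 0.25 kg, lying loose on the bench in front of the bay, offset to the right of it. Origin: centre of its underside. y axis: along its length, towards the orange end (the robot's left); x axis: across it, away from the robot; z up.
- bar_orange_end (a point): Centre of the outer face of the bar's orange-capped end (its left end), 130 mm from the bar's middle and 12 mm up.
- bar_black_end (a point): Centre of the outer face of the bar's black-capped end (its right end), 130 mm from the bar's middle and 12 mm up.
- bay: Storage bay fixed to the bench, open towards the robot: aluminium back rail (14 mm thick, 30 mm high), an end wall at each end, a red post in the mouth, no raised floor. Origin: bench level, middle of the rail's inner face (towards the robot); x: away from the robot, square to the rail; y: left along the rail. The bar's bay is 300 mm long between the end walls.
- bay_right_wall (a point): Middle of the inner face of the bay's right end wall, top edge: x = -35, y = -150 mm in the bay's frame. The left wall is its mirror image at y = +150 mm. Each wall is 12 mm thick, 30 mm high and reaches from the rail 70 mm out towards the robot.
- post (a point): Axis of the red post with black top in the bay's mouth near its left end, at half its height: 18 mm diameter, 40 mm high, fixed, at x = -57, y = +84 mm in the bay's frame. Only 225 mm are free between it and the right end wall, so the 260 mm bar cannot go straight in; behind it 48 mm are free up to the rail.
- timer: White countdown timer, 66x66x19 mm, loose, left of the bay; origin at the centre of its underside. To be left alone.
- marker: Laboratory marker, 135 mm long, 13 mm thick, loose, right of the work near the bench's front edge; origin at the centre of its underside, y along it. To be left alone.
- loose_cap: Orange screw cap, 24 mm diameter, 14 mm high, loose on the bench just left of the bay; origin at the centre of its underside. To be left alone.

How it is judged:
By the outcome, as a careful person would: the job done as asked, in the order asked, and still so for the second after the job is handed in, with the robot touching nothing.
It also fails if it takes over 67 s, if anything falls off the work surface, if the arm or the gripper's body presses on something with over 40 N, if the wrist force passes 120 N, or if a joint passes its speed limit or range.

ROBOT

A 7-joint arm with a two-finger parallel gripper is mounted at the origin on a cart in front of the work surface, level with it; the furniture and walls round the work are solid. World frame = base frame: x ahead of the robot, y to its left, z up, the work surface at z = 0. Lengths are in mm, angles in rad, forces in N, time in s.
With the tool pointing down it reaches from about 400 to 850 mm from the base axis. Payload 4.5 kg.
Tool frame: the origin (TCP) lies between the finger pads; the fingertips stand 22 mm ahead of it and the grasp point (between the pads) lies 3 mm ahead of it; z points along the fingers, y is the direction in which the jaws open and shut (so a half turn about z gives the same grasp; the last joint's range is limited). The gripper opens to 88 mm and grips with 3 to 60 N. Pads are 18 mm wide; open, the fingers measure 123 mm over their backs; the gripper's body (75 mm by 187 mm) begins 45 mm behind the grasp point.
Start: joints at [-1.27, 0.689, -0.195, 1.565, 0.157, 0.902, -0.215], TCP at [164.758, 602.915, 260.743] pointing down, gripper open.
Joint ranges: [-3.01, 3.01], [-0.46, 2.08], [-1.47, 1.51], [0.13, 2.56], [-1, 4.14], [0.04, 2.09], [-2.66, 2.66]. Speed limits (rad/s): [2.57, 2.57, 3.14, 3.14, 3.14, 3.14, 3.14].

INTERFACE

Orientations are given as a unit quaternion [x, y, z, w].
In Python, from plant import bot gives the robot as it stands.
- The arm moves only by the tool send_rows, never from a script. Its argument "rows" is one flat list of numbers, 7 for each row, row after row: the shift along the world's x, y, z in mm, then the turn, a rotation vector about the world's x, y, z in degrees, then the gripper command: -1 is shut, 1 is fully open, values between are in proportion. In form: [tx, ty, tz, ax, ay, az, claw, tx, ty, tz, ax, ay, az, claw, ...]. A call has 1 to 8 rows; each row is the pose to reach, as a shift and turn from the pose commanded when the call began; what a row does not reach only later rows make up. A row lasts 1/12 s, in which the tool goes at most 41.7 mm and 7.16 degrees, less where a joint would pass 70% of its speed; a pose out of reach is approached as far as the arm can. A call with a gripper value outside its range is refused whole. The fingers move at their own pace and stop on an object; "squeeze" is the grip in N (left out, the last holds). Time passes only in rows, so rows that repeat a pose let the fingers close. It gives the time, the measured TCP pose, the force and the opening at its end, in the units of the state.
- bot.observe(): the state, without advancing time (a new reading comes with each control period).
- bot.grab_frame(name): name is "scene" or "top" or "wrist"; returns (picture, depth): 480x640x3 uint8, blue, green, red; 480x640 float32, mm along the optical axis (not along the pixel's ray), 0 where there is no reading.
- bot.camera_model(name): a dict with "camera_matrix" (3x3 intrinsics, pixels), "dist_coeffs" ([k1, k2, p1, p2, k3] as OpenCV has them; the pictures are not rectified), "world_from_camera" (4x4, takes a point from camera to world coordinates). Camera axes: x right, y down, z forward; pixel columns grow to the right and rows downward; lengths in mm; the calibration is good to about 2 mm. A picture is of the moment at which its call begins: read the wrist's pose just before it. camera_model takes no time and is no camera call; for the wrist camera it gives the pose at the moment of the call.
- bot.sign_off(): hands the job in, once; it reports no verdict.
The state is a dict: "clock": time; "q": joint angles; "qvel": joint speeds; "tau": joint torques, N m; "tool_pos": TCP position; "tcp_rot": TCP orientation; "contact_force": force on the tool from outside, world axes, zero at the start; "ft_torque": the same for the moment, N m; "grip_width": finger opening in mm.
Only numpy, scipy, OpenCV 4.12 (cv2) and the standard library are available. Lean on these libraries where they do the work, as an engineer would, in place of code of your own. Each camera call takes 0.05 s, during which the arm holds its last target.

## Working session

There is one attempt and no reset: what is moved stays moved. The work goes in short steps, Python scripts to look and compute and a tool call to move; the robot and the scene stay as the last step left them, time stands still between calls to the robot, and variables do not carry over. Pictures are saved under pics/ and viewed, and the job is handed in when it is done.

Besides the shell and the picture viewer there is one more tool, called after ">>>" as name(argument=value, ...) on one line, values as JSON. send_rows: Moves the arm, as the interface text tells. Its arguments: {"type":"object","properties":{"rows":{"type":"array","items":{"type":"number"}},"squeeze":{"type":"number"}},"required":["rows"]}

```bash
mkdir -p pics; ls; python3 - <<'E'
from plant import bot
import cv2
s=bot.observe(); print({k:s[k] for k in ("clock","tool_pos","tcp_rot","contact_force","grip_width")})
for n in ("scene","top"):
    im,d=bot.grab_frame(n); cv2.imwrite(f"pics/{n}0.png",im)
    import numpy as np; np.savez(f"{n}0.npz",im=im,d=d,**bot.camera_model(n))
E
```

```text
pics
{'clock': 0.0, 'tool_pos': array([164.66623319, 602.28815204, 259.87904856]), 'tcp_rot': array([ 1.32942268e-01,  9.91123327e-01, -9.49724896e-04, -4.82637077e-05]), 'contact_force': array([0.49746677, 1.17512688, 0.09515869]), 'grip_width': 88.16723408419325}
```

View pics/scene0.png

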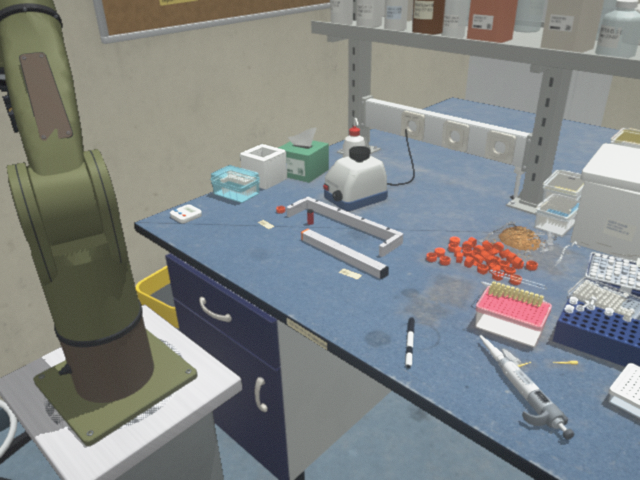

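View pics/top0.png

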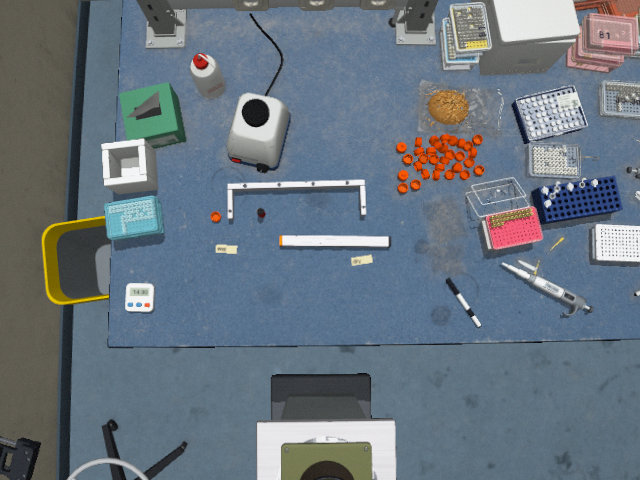

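The scene view shows the bar in front of the bay, orange end left. In the top view the bar runs (280,241)–(390,241), the post is near (261,212), the rail lies along y≈185 and the cap is at (215,217). Next I'll measure them.

```bash
cat > h.py <<'E'
import numpy as np, cv2
def ray(m,uv,z):
    K=np.array(m["camera_matrix"]);D=np.array(m["dist_coeffs"]);T=np.array(m["world_from_camera"])
    p=cv2.undistortPoints(np.array(uv,float).reshape(-1,1,2),K,D).reshape(-1,2)
    d=np.c_[p,np.ones(len(p))]@T[:3,:3].T; o=T[:3,3]
    return o+d*((z-o[2])/d[:,2])[:,None]
def pix(m,P):
    T=np.linalg.inv(np.array(m["world_from_camera"]));r,_=cv2.Rodrigues(T[:3,:3])
    return cv2.projectPoints(np.array(P,float).reshape(-1,1,3),r,T[:3,3],np.array(m["camera_matrix"]),np.array(m["dist_coeffs"]))[0].reshape(-1,2)
def mpts(m,mask,z): 
    v,u=np.nonzero(mask); return ray(m,np.c_[u,v],z)
E
python3 - <<'E'
from h import *
m=dict(np.load("top0.npz")); im=m["im"];d=m["d"]
print(m["world_from_camera"].round(3),m["camera_matrix"])
hsv=cv2.cvtColor(im,cv2.COLOR_BGR2HSV)
br=((hsv[...,1]<60)&(hsv[...,2]>130)).astype(np.uint8)
def comp(mask,x0,y0,x1,y1):
    k=np.zeros_like(mask);k[y0:y1,x0:x1]=mask[y0:y1,x0:x1];return k
bar=comp(br,272,230,396,252)
v,u=np.nonzero(bar);print("bar px",u.min(),u.max(),v.min(),v.max())
c=max(cv2.findContours(bar,0,2)[0],key=cv2.contourArea)
bx=cv2.boxPoints(cv2.minAreaRect(c));print(bx,ray(m,bx,24).round(1))
org=((hsv[...,0]<15)&(hsv[...,1]>150)&(hsv[...,2]>120)).astype(np.uint8)
for n,b,z in(("orangecap end",(272,230,292,252),24),("loose",(205,205,228,228),14),):
    k=comp(org,*b);P=mpts(m,k,z);print(n,len(P),P.mean(0),P.min(0),P.max(0))
b=comp(br,222,175,372,225)
c=max(cv2.findContours(b,0,2)[0],key=cv2.contourArea)
bx=cv2.boxPoints(cv2.minAreaRect(c));print(bx,ray(m,bx,30).round(1))
crop=im[165:260,200:410];cv2.imwrite("pics/crop0.png",cv2.resize(crop,None,fx=3.8,fy=3.8,interpolation=cv2.INTER_CUBIC))
# depth check heights
T=m["world_from_camera"]
for uv in((335,241),(300,186),(261,212),(300,215),(140,297)):
    q=d[uv[1],uv[0]];K=m["camera_matrix"];print(uv,q,(T@np.array([(uv[0]-K[0,2])/K[0,0]*q,(uv[1]-K[1,2])/K[1,1]*q,q,1]))[:3].round(1))
E
```

```text
[[-1.200000e-02 -9.920000e-01  1.270000e-01  4.061570e+02]
 [-1.000000e+00  1.200000e-02 -3.000000e-03  2.994900e+01]
 [ 2.000000e-03 -1.270000e-01 -9.920000e-01  1.266587e+03]
 [ 0.000000e+00  0.000000e+00  0.000000e+00  1.000000e+00]] [[538.75959151   0.         312.01351527]
 [  0.         538.75959151 240.1776016 ]
 [  0.           0.           1.        ]]
bar px 279 388 235 246
[[281.8864  244.99872]
 [282.0097  234.14786]
 [388.10962 235.35355]
 [387.98633 246.2044 ]] [[ 554.6   96.1   24. ]
 [ 580.    95.6   24. ]
 [ 574.2 -151.6   24. ]
 [ 548.7 -150.6   24. ]]
orangecap end 2 [566.32608511  99.21698386  24.        ] [554.58847794  98.11094508  24.        ] [578.06369227 100.32302264  24.        ]
loose 79 [626.03015983 253.49041891  14.        ] [614.64455075 242.48474828  14.        ] [636.30657904 263.95451029  14.        ]
[[225.94655 182.44604]
 [365.0911  178.32324]
 [366.14807 213.99564]
 [227.00351 218.11844]] [[ 703.6  226.7   30. ]
 [ 709.4 -100.7   30. ]
 [ 624.2 -101.    30. ]
 [ 618.5  223.4   30. ]]
(335, 241) 1248.9347 [562.  -27.3  27.6]
(300, 186) 1261.2722 [692.2  52.5  31.5]
(261, 212) 1245.9601 [630.2 143.1  38.8]
(300, 215) 1281.2444 [628.4  53.7   3.2]
(140, 297) 1241.6704 [438.6 423.9  17.7]
```

```bash
python3 - <<'E'
import cv2
im=cv2.imread("pics/scene0.png");cv2.imwrite("pics/sc.png",cv2.resize(im[180:300,250:450],None,fx=4,fy=4,interpolation=2))
E
```

```text
(no output)
```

View pics/crop0.png

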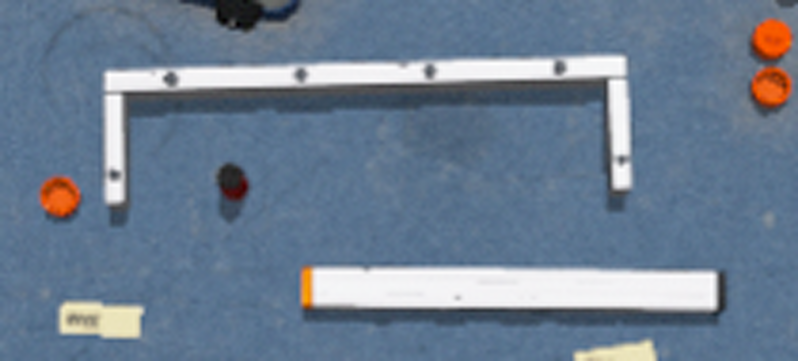

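View pics/sc.png

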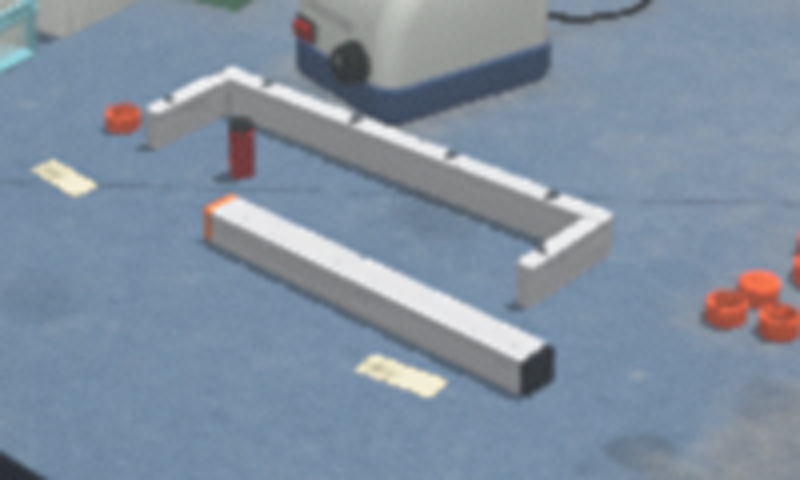

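```bash
python3 - <<'E'
from h import *
m=dict(np.load("top0.npz"))
c=lambda L:np.array(L)/3.8+[200,165]-0.37
print("rail inner/outer",ray(m,c([(126,93),(608,79),(105,73),(626,57)]),30).round(1))
print("wall ends L out,in; R in,out",ray(m,c([(106,204),(126,204),(611,189),(632,188)]),30).round(1))
print("post top",ray(m,c([(231,178)]),40).round(1))
print("bar corners OL,OH,BH,BL",ray(m,c([(302,309),(303,267),(724,271),(723,312)]),24).round(1))
E
```

```text
rail inner/outer [[687.3 210.4  30. ]
 [692.5 -87.4  30. ]
 [700.2 223.5  30. ]
 [706.3 -98.9  30. ]]
wall ends L out,in; R in,out [[ 618.   222.2   30. ]
 [ 617.8  209.9   30. ]
 [ 623.5  -87.6   30. ]
 [ 624.  -100.5   30. ]]
post top [[631.3 144.5  40. ]]
bar corners OL,OH,BH,BL [[ 552.4  102.5   24. ]
 [ 578.3  101.8   24. ]
 [ 572.8 -156.4   24. ]
 [ 547.4 -155.    24. ]]
```

Bay origin is about (690, 61) at yaw +1.0°. The post measures (631,144), which agrees with its nominal offset. The bar centre is about (563,−27) at yaw −1.2°. I'll shut the gripper and move in front of the orange end's near face.

>>> send_rows(rows=[40, -30, 0, 0, 0, 0, -1, 75, -55, 0, 0, 0, 0, -1, 110, -85, -10, 0, 0, 0, -1, 140, -110, -20, 0, 0, 0, -1, 165, -140, -30, 0, 0, 0, -1, 190, -170, -40, 0, 0, 0, -1, 210, -200, -50, 0, 0, 0, -1, 230, -235, -60, 0, 0, 0, -1], squeeze=20)

```text
clock: 0.77
tool_pos: [393.1, 371.6, 201.5]
tcp_rot: [0.133, 0.991, 0.0, 0.0]
contact_force: [0.3, 0.0, -0.5]
grip_width: 37.1
```

>>> send_rows(rows=[20, -35, -10, 0, 0, 0, -1, 40, -70, -20, 0, 0, 0, -1, 60, -105, -30, 0, 0, 0, -1, 75, -140, -40, 0, 0, 0, -1, 90, -175, -50, 0, 0, 0, -1, 105, -210, -60, 0, 0, 0, -1, 115, -245, -70, 0, 0, 0, -1, 125, -270, -80, 0, 0, 0, -1])

```text
clock: 1.43
tool_pos: [516.9, 98.8, 121.4]
tcp_rot: [0.135, 0.991, -0.001, -0.0]
contact_force: [-0.3, -0.8, 1.4]
grip_width: 0.5
```

>>> send_rows(rows=[0, -28, 0, 0, 0, 0, -1, 0, -28, -35, 0, 0, 0, -1, 0, -28, -60, 0, 0, 0, -1, 0, -28, -80, 0, 0, 0, -1, 0, -28, -92, 0, 0, 0, -1, 0, -28, -92, 0, 0, 0, -1])

```text
clock: 1.93
tool_pos: [515.1, 74.9, 27.8]
tcp_rot: [0.133, 0.991, -0.001, -0.002]
contact_force: [-0.3, -0.2, -0.1]
grip_width: 0.6
```

```bash
cat > look.py <<'E'
import sys
from plant import bot
from h import *
tag=sys.argv[1]; n=sys.argv[2] if len(sys.argv)>2 else "top"
s=bot.observe(); im,d=bot.grab_frame(n); m=bot.camera_model(n)
np.savez(tag+".npz",im=im,d=d,**m)
if n=="top":im=cv2.resize(im[160:270,190:400],None,fx=3.8,fy=3.8,interpolation=2)
elif n=="scene":im=cv2.resize(im[170:310,250:450],None,fx=4,fy=4,interpolation=2)
cv2.imwrite(f"pics/{tag}.png",im)
print(s["clock"],s["tool_pos"].round(1),s["contact_force"].round(1))
E
python3 look.py a1
```

```text
1.9333 [515.1  74.9  27.8] [-0.3 -0.2 -0.1]
```

View pics/a1.png

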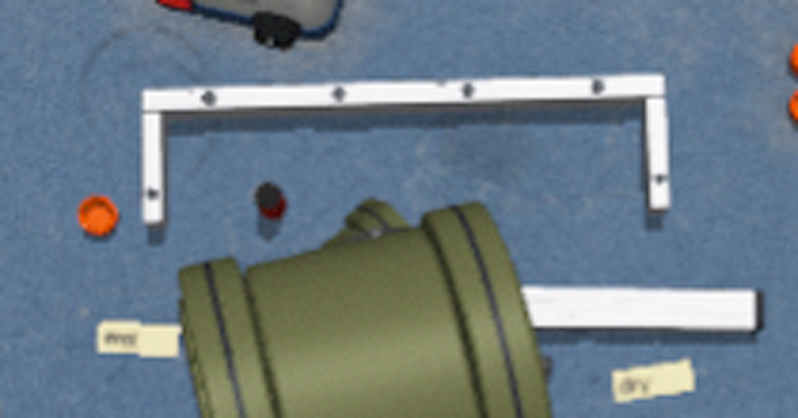

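Top view: the arm hides the orange end, and the black end at (760,310) is undisturbed. Starting the orange-end push now.

>>> send_rows(rows=[8, 0, 0, 0, 0, -1, -1, 15, 0, 0, 0, 0, -2, -1, 21, 0, 0, 0, 0, -3, -1, 27, 0, 0, 0, 0, -4, -1, 33, 0, 0, 0, 0, -4, -1, 39, 0, 0, 0, 0, -4, -1, 45, 0, 0, 0, 0, -4, -1, 50, 0, 0, 0, 0, -4, -1])

```text
clock: 2.65
tool_pos: [567.4, 75.0, 30.4]
tcp_rot: [0.168, 0.986, 0.0, 0.0]
contact_force: [-1.0, 0.1, 1.1]
grip_width: 0.1
```

```bash
python3 look.py a2 scene
```

```text
2.65 [567.4  75.   30.4] [-1.   0.1  1.1]
```

View pics/a2.png

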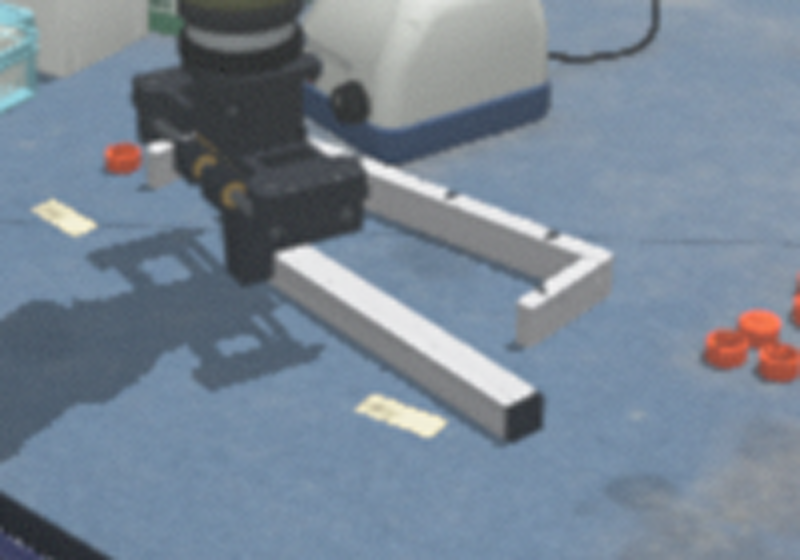

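The bar is turning clockwise, with its black end at (525,415) in the crop. Continuing the push.

>>> send_rows(rows=[6, 0, 0, 0, 0, 0, -1, 12, 0, 0, 0, 0, 0, -1, 17, 0, 0, 0, 0, 0, -1, 20, 0, 0, 0, 0, 0, -1, 20, 0, 0, 0, 0, 0, -1, 5, 0, 0, 0, 0, 0, -1, -20, 0, 20, 0, 0, 0, -1, -40, 0, 50, 0, 0, 0, -1])

```text
clock: 3.37
tool_pos: [523.9, 75.0, 78.7]
tcp_rot: [0.167, 0.986, -0.001, -0.002]
contact_force: [-0.0, 0.7, 0.8]
grip_width: 0.1
```

>>> send_rows(rows=[-10, -20, 20, 0, 0, 0, -1, -20, -55, 20, 0, 0, 0, -1, -30, -90, 20, 0, 0, 0, -1, -40, -125, 20, 0, 0, 0, -1, -50, -160, 20, 0, 0, 0, -1, -60, -190, 20, 0, 0, 0, -1, -70, -220, 20, 0, 0, 0, -1, -80, -250, 20, 0, 0, 0, -1])

```text
clock: 4.03
tool_pos: [446.4, -176.3, 100.4]
tcp_rot: [0.167, 0.986, 0.0, 0.0]
contact_force: [1.1, -0.5, 0.5]
grip_width: 0.4
```

```bash
python3 look.py a3
```

```text
4.0333 [ 446.4 -176.3  100.4] [ 1.1 -0.5  0.5]
```

View pics/a3.png

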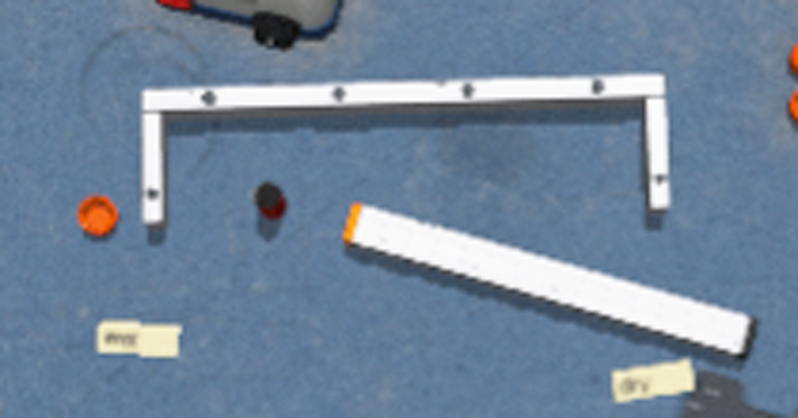

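The bar is now angled: orange corners at (357,204) and (345,244), black corners at (756,318) and (746,356). The fingers are clear of it.

```bash
cat > bar.py <<'E'
import sys
from h import *
# fit bar from image: orange+white+dark rectangle given crop corners OF ON BF BN
O=np.array([690,61.3]);th=np.radians(1.0);R=np.array([[np.cos(th),-np.sin(th)],[np.sin(th),np.cos(th)]])
def rep(tag,c,off=(190,160)):
    m=dict(np.load(tag+".npz"));P=ray(m,np.array(c)/3.8+np.array(off)-.37,24)[:,:2]
    o=(P[0]+P[1])/2;b=(P[2]+P[3])/2;c=(o+b)/2;d=o-b
    print("len",np.linalg.norm(d),"wid",np.linalg.norm(P[0]-P[1]),np.linalg.norm(P[2]-P[3]))
    print("world centre",c.round(1),"O",o.round(1),"B",b.round(1),"yaw",np.degrees(np.arctan2(-d[0],d[1])).round(2))
    print("bay centre",((c-O)@R).round(1),"bay O far,near;B far,near",((P-O)@R).round(1).tolist())
    post=R@np.array([-57,84])+O;u=d/np.linalg.norm(d);n=np.array([u[1],-u[0]])
    print("post to near face:",((c-post)@n-12-9).round(1),"(>0 = clear behind post), along from orange:",((post-o)@u).round(1))
if __name__=="__main__": rep(sys.argv[1],eval(sys.argv[2]))
E
python3 bar.py a3 "[(357,204),(345,244),(756,318),(746,356)]"
```

```text
len 254.87059667232884 wid 25.9603969188776 24.28857073388702
world centre [580.3 -26.6] O [616.8  95.5] B [ 543.8 -148.7] yaw -16.63
bay centre [-111.2  -86. ] bay O far,near;B far,near [[-60.3, 31.5], [-85.0, 39.4], [-138.2, -211.1], [-161.4, -203.8]]
post to near face: -21.2 (>0 = clear behind post), along from orange: 51.0
```

>>> send_rows(rows=[18, 35, 0, 0, 0, 0, -1, 36, 70, 0, 0, 0, 0, -1, 56, 105, 0, 0, 0, 0, -1, 76, 140, 0, 0, 0, 0, -1, 96, 161, -10, 0, 0, 0, -1, 96, 161, -40, 0, 0, 0, -1, 96, 161, -62, 0, 0, 0, -1, 96, 161, -70, 0, 0, 0, -1])

```text
clock: 4.75
tool_pos: [541.7, -12.8, 27.9]
tcp_rot: [0.167, 0.986, -0.0, -0.001]
contact_force: [-0.5, -0.6, 0.9]
grip_width: 0.5
```

```bash
python3 look.py a4 scene
```

```text
4.75 [541.7 -12.8  27.9] [-0.5 -0.6  0.9]
```

View pics/a4.png

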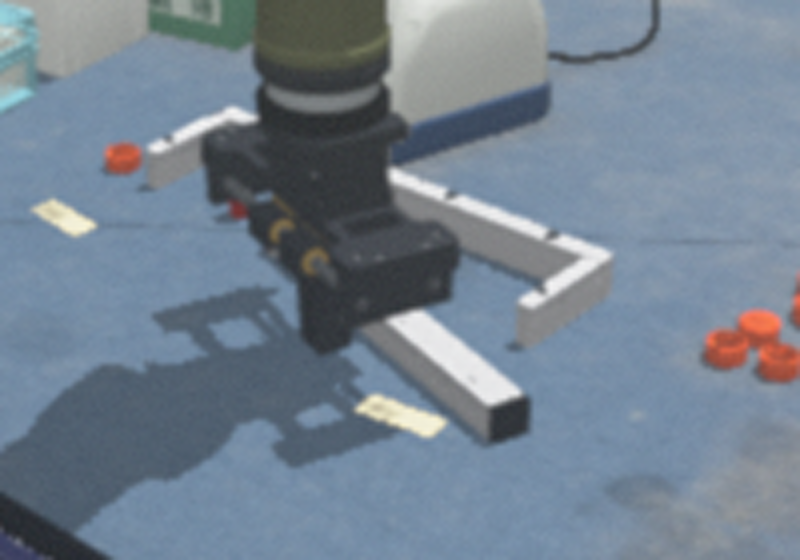

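The fingers stand in front of the bar's middle, about 10 mm off. Now I push forward square to the bar and then back off.

>>> send_rows(rows=[8, -2, 0, 0, 0, 0, -1, 14, -4, 0, 0, 0, 0, -1, 20, -5, 0, 0, 0, 0, -1, 26, -7, 0, 0, 0, 0, -1, 31, -8, 0, 0, 0, 0, -1, 36, -9, 0, 0, 0, 0, -1, 39, -10, 0, 0, 0, 0, -1, 39, -10, 0, 0, 0, 0, -1])

```text
clock: 5.47
tool_pos: [582.8, -24.2, 30.5]
tcp_rot: [0.168, 0.986, 0.0, 0.001]
contact_force: [-0.6, 0.1, 0.8]
grip_width: 0.7
```

>>> send_rows(rows=[-15, 4, 0, 0, 0, 0, -1, -30, 4, 25, 0, 0, 0, -1, -50, -20, 50, 0, 0, 7, -1, -65, -55, 60, 0, 0, 14, -1, -80, -90, 70, 0, 0, 21, -1, -95, -125, 70, 0, 0, 28, -1, -110, -160, 70, 0, 0, 35, -1, -125, -190, 70, 0, 0, 42, -1])

```text
clock: 6.13
tool_pos: [456.4, -216.8, 100.7]
tcp_rot: [-0.199, 0.98, -0.001, 0.001]
contact_force: [0.8, -0.5, 0.4]
grip_width: 0.1
```

```bash
python3 look.py a5
```

```text
6.1333 [ 456.4 -216.8  100.7] [ 0.8 -0.5  0.4]
```

View pics/a5.png

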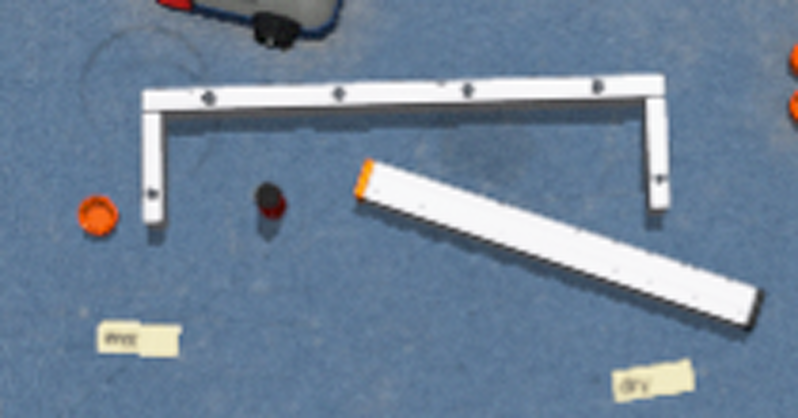

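The bar moved forward. Its orange corners are at (372,159) and (357,199), black corners at (763,290) and (750,328).

```bash
python3 bar.py a5 "[(372,159),(357,199),(763,290),(750,328)]"
```

```text
len 253.85695364250617 wid 26.68973198784011 24.938020114279567
world centre [602.9 -32.8] O [644.8  87. ] B [ 561.1 -152.6] yaw -19.27
bay centre [-88.7 -92.6] bay O far,near;B far,near [[-32.3, 21.6], [-57.1, 31.4], [-121.0, -216.2], [-144.3, -207.1]]
post to near face: 10.4 (>0 = clear behind post), along from orange: 49.7
```

Clearance past the post is about 10 mm and φ is about 20°. I'll turn the tool square to the black end and come down behind it.

>>> send_rows(rows=[14, 6, 0, 0, 0, 7, -1, 28, 12, 0, 0, 0, 14, -1, 42, 18, 0, 0, 0, 21, -1, 56, 24, 0, 0, 0, 28, -1, 70, 30, 0, 0, 0, 35, -1, 84, 36, 0, 0, 0, 42, -1, 96, 40, 0, 0, 0, 48, -1, 96, 40, -20, 0, 0, 48, -1])

```text
clock: 6.85
tool_pos: [558.7, -171.7, 83.1]
tcp_rot: [-0.58, 0.814, -0.002, 0.005]
contact_force: [0.9, 0.4, -0.7]
grip_width: 0.2
```

>>> send_rows(rows=[0, 0, -20, 0, 0, 0, -1, 0, 0, -40, 0, 0, 0, -1, 0, 0, -50, 0, 0, 0, -1, 0, 0, -50, 0, 0, 0, -1])

```text
clock: 7.18
tool_pos: [551.6, -173.5, 28.2]
tcp_rot: [-0.578, 0.816, 0.001, -0.001]
contact_force: [0.6, -0.5, -0.1]
grip_width: 0.3
```

```bash
python3 look.py a6 scene
```

```text
7.1833 [ 551.6 -173.5   28.2] [ 0.6 -0.5 -0.1]
```

View pics/a6.png

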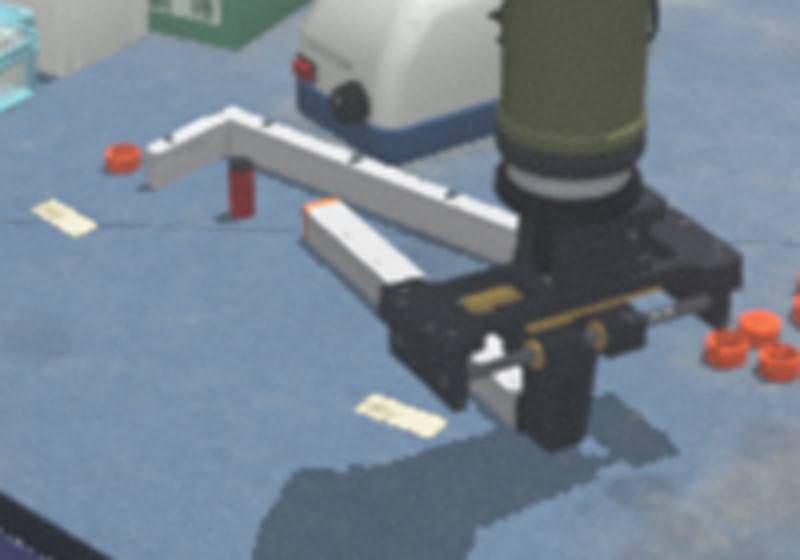

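The fingers are squarely behind the black end. Pushing along the bar's axis, first half.

>>> send_rows(rows=[2, 6, 0, 0, 0, 0, -1, 4, 11, 0, 0, 0, 0, -1, 6, 18, 0, 0, 0, 0, -1, 8, 25, 0, 0, 0, 0, -1, 10, 32, 0, 0, 0, 0, -1, 12, 39, 0, 0, 0, 0, -1, 14, 46, 0, 0, 0, 0, -1, 15, 50, 0, 0, 0, 0, -1])

```text
clock: 7.9
tool_pos: [568.2, -122.2, 30.5]
tcp_rot: [-0.579, 0.815, 0.0, 0.001]
contact_force: [0.1, -1.6, 1.9]
grip_width: 0.5
```

```bash
python3 look.py a7; python3 look.py a7s scene
```

```text
7.9 [ 568.2 -122.2   30.5] [ 0.1 -1.6  1.9]
7.95 [ 568.4 -121.3   30.5] [-0.3 -0.2  0.3]
```

View pics/a7.png

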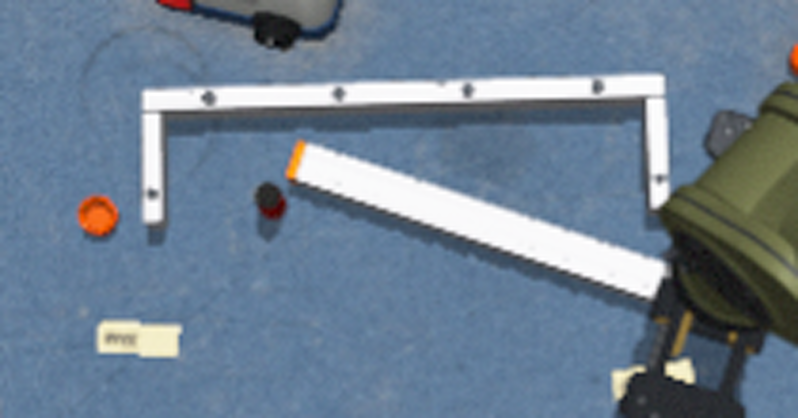

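View pics/a7s.png

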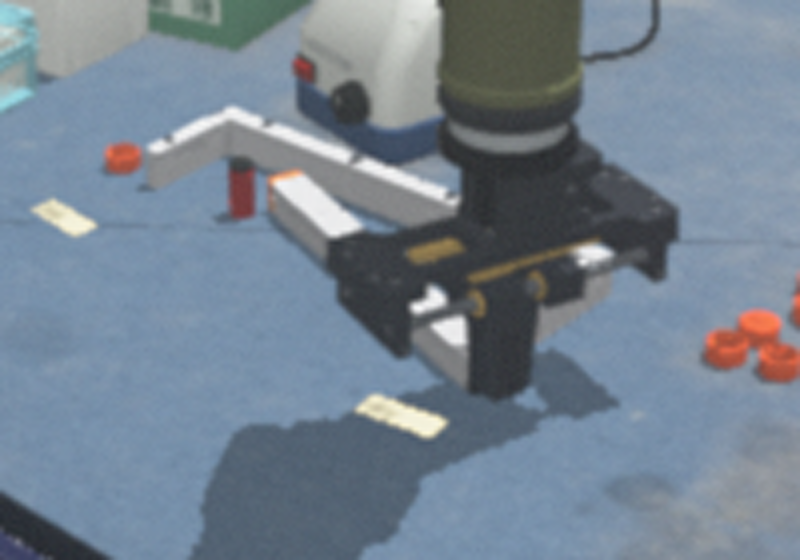

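In the top view the orange end, corners (303,141) and (287,181), is just right of and behind the post at (270,198).

```bash
python3 bar.py a7 "[(303,141),(287,181),(667,262),(653,300)]"
```

```text
len 236.7907943159296 wid 26.932854386813812 25.16093842537705
world centre [617.9  18. ] O [656.7 129.9] B [579.1 -93.8] yaw -19.13
bay centre [-72.9 -42. ] bay O far,near;B far,near [[-19.7, 64.0], [-44.6, 74.3], [-102.0, -158.0], [-125.2, -148.4]]
post to near face: 7.5 (>0 = clear behind post), along from orange: 5.4
```

>>> send_rows(rows=[2, 7, 0, 0, 0, 0, -1, 4, 14, 0, 0, 0, 0, -1, 6, 21, 0, 0, 0, 0, -1, 8, 28, 0, 0, 0, 0, -1, 10, 35, 0, 0, 0, 0, -1, 12, 42, 0, 0, 0, 0, -1, 14, 49, 0, 0, 0, 0, -1, 15, 55, 0, 0, 0, 0, -1])

```text
clock: 8.67
tool_pos: [583.1, -67.7, 30.3]
tcp_rot: [-0.579, 0.815, 0.0, 0.0]
contact_force: [0.2, -0.9, -0.6]
grip_width: 0.5
```

>>> send_rows(rows=[0, 0, 0, 0, 0, 0, -1, -5, -15, 0, 0, 0, 0, -1, -15, -30, 20, 0, 0, 0, -1, -40, -40, 50, 0, 0, -7, -1, -70, -40, 70, 0, 0, -14, -1, -100, -40, 70, 0, 0, -21, -1, -130, -40, 70, 0, 0, -28, -1])

```text
clock: 9.25
tool_pos: [452.5, -108.9, 101.8]
tcp_rot: [-0.361, 0.933, 0.0, 0.002]
contact_force: [0.8, -0.2, -0.2]
grip_width: 0.5
```

```bash
python3 look.py a8
```

```text
9.25 [ 452.5 -108.9  101.8] [ 0.8 -0.2 -0.2]
```

View pics/a8.png

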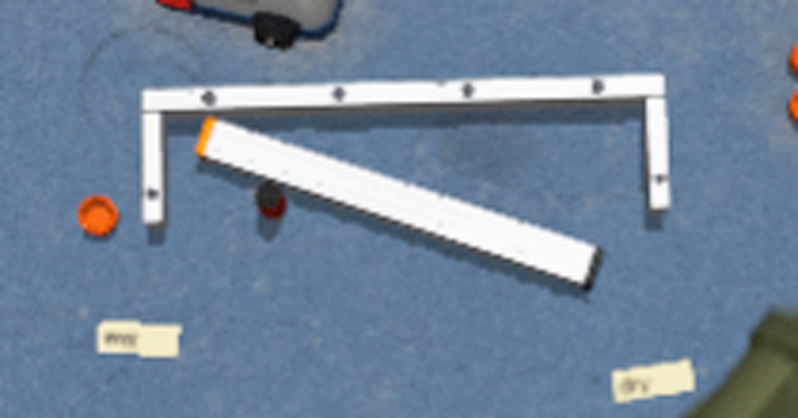

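The orange end, corners (211,117) and (197,156), is behind the post and nearly at the rail. The black end is at (602,250) and (588,290), outside the mouth.

```bash
python3 bar.py a8 "[(211,117),(197,156),(602,250),(588,290)]"
```

```text
len 255.4564977490402 wid 25.973834293152187 26.31649008602677
world centre [629.6  66.1] O [672.9 186.3] B [586.4 -54.1] yaw -19.79
bay centre [-60.3   5.9] bay O far,near;B far,near [[-2.8, 120.8], [-27.1, 129.8], [-93.4, -118.3], [-117.9, -108.8]]
post to near face: 3.7 (>0 = clear behind post), along from orange: -53.5
```

Good, there's about 4 mm clearance to the post and the orange end is 3 mm off the rail. Next I come in front of the black end's near face with the tool parallel to the rail.

>>> send_rows(rows=[14, 14, 0, 0, 0, -7, -1, 30, 30, 0, 0, 0, -14, -1, 50, 48, 0, 0, 0, -21, -1, 70, 65, 0, 0, 0, -28, -1, 90, 82, 0, 0, 0, -35, -1, 108, 99, 0, 0, 0, -42, -1, 108, 99, -30, 0, 0, -42, -1, 108, 99, -55, 0, 0, -42, -1])

```text
clock: 9.97
tool_pos: [563.5, -7.1, 45.5]
tcp_rot: [-0.008, 1.0, 0.001, 0.003]
contact_force: [-0.9, -0.3, -0.8]
grip_width: 0.7
```

>>> send_rows(rows=[0, 0, -15, 0, 0, 0, -1, 0, 0, -15, 0, 0, 0, -1, 8, 0, -15, 0, 0, 0, -1, 16, 0, -15, 0, 0, 0, -1, 24, 0, -15, 0, 0, 0, -1, 32, 0, -15, 0, 0, 0, -1])

```text
clock: 10.47
tool_pos: [594.1, -10.0, 31.9]
tcp_rot: [-0.006, 1.0, 0.0, 0.001]
contact_force: [-1.4, -0.6, -1.0]
grip_width: 0.6
```

```bash
python3 look.py a9 scene; python3 look.py a9t
```

```text
10.4667 [594.1 -10.   31.9] [-1.4 -0.6 -1. ]
10.5167 [596.3 -10.   32.1] [ 2.1  0.8 -0.4]
```

View pics/a9.png

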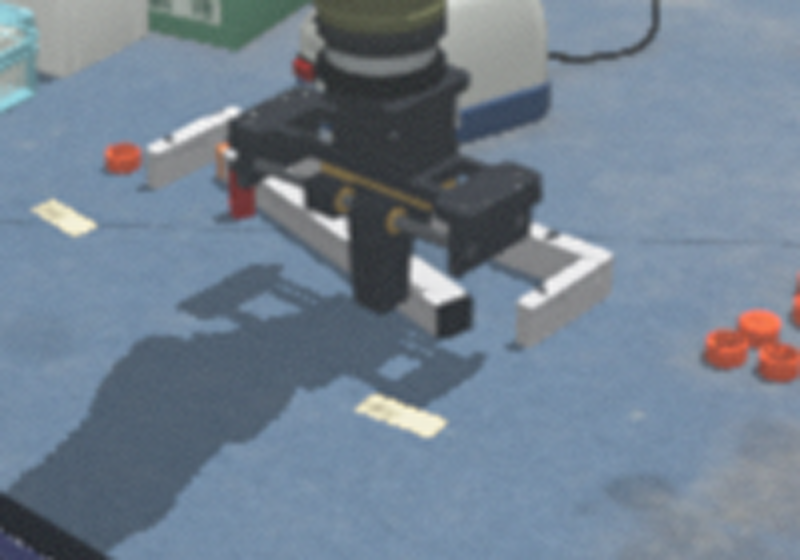

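View pics/a9t.png

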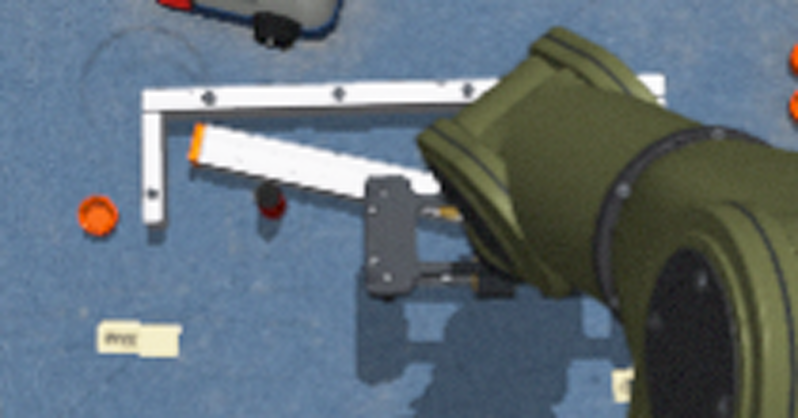

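The bar swings in with its orange end held behind the post. Continuing.

>>> send_rows(rows=[7, 0, 0, 0, 0, 0, -1, 14, 0, 0, 0, 0, 0, -1, 21, 0, 0, 0, 0, 0, -1, 28, 0, 0, 0, 0, 0, -1, 35, 0, 0, 0, 0, 0, -1, 42, 0, 0, 0, 0, 0, -1, 48, 0, 0, 0, 0, 0, -1, 52, 0, 0, 0, 0, 0, -1])

```text
clock: 11.23
tool_pos: [645.5, -9.8, 30.2]
tcp_rot: [-0.006, 1.0, 0.0, 0.0]
contact_force: [-1.9, -0.1, 0.5]
grip_width: 0.6
```

>>> send_rows(rows=[-10, 0, 0, 0, 0, 0, -1, -40, 0, 15, 0, 0, 0, -1, -80, 0, 50, 0, 0, 0, -1, -115, 0, 70, 0, 0, 0, -1, -145, 0, 70, 0, 0, 0, -1, -180, 0, 70, 0, 0, 0, -1])

```text
clock: 11.73
tool_pos: [464.5, -9.5, 102.2]
tcp_rot: [-0.006, 1.0, 0.001, 0.002]
contact_force: [-0.0, -0.0, -0.9]
grip_width: 0.6
```

```bash
python3 look.py b1
```

```text
11.7333 [464.5  -9.5 102.2] [-0.  -0.  -0.9]
```

View pics/b1.png

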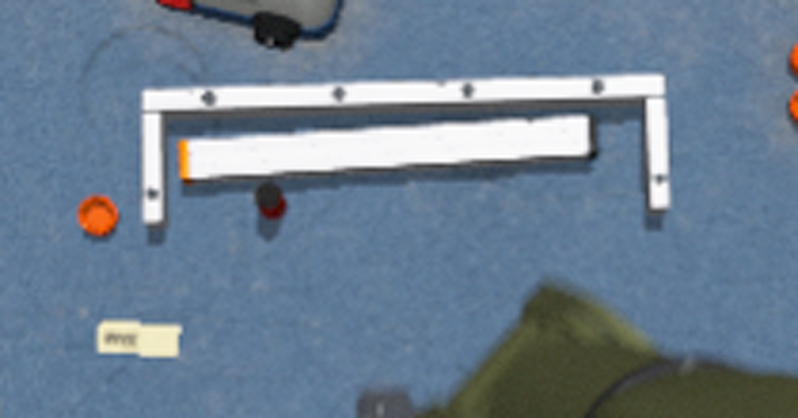

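The bar is fully inside: orange corners at (179,141) and (181,181), black corners at (593,115) and (594,156). It's slightly turned and not yet at the rail.

```bash
python3 bar.py b1 "[(179,141),(181,181),(593,115),(594,156)]"
```

```text
len 256.31410838559754 wid 25.247285882336016 25.89223318918469
world centre [664.1  73.1] O [657.6 201.1] B [670.5 -54.9] yaw 2.89
bay centre [-25.7  12.3] bay O far,near;B far,near [[-17.3, 140.8], [-42.6, 139.9], [-8.6, -116.0], [-34.5, -115.6]]
post to near face: 7.9 (>0 = clear behind post), along from orange: -55.4
```

>>> send_rows(rows=[30, 22, 0, 0, 0, 0, -1, 60, 45, 0, 0, 0, 0, -1, 90, 66, 0, 0, 0, 0, -1, 120, 88, 0, 0, 0, 0, -1, 150, 108, -5, 0, 0, 0, -1, 150, 108, -40, 0, 0, 0, -1, 150, 108, -65, 0, 0, 0, -1, 150, 108, -70, 0, 0, 0, -1])

```text
clock: 12.45
tool_pos: [613.0, 98.2, 26.3]
tcp_rot: [-0.007, 1.0, -0.001, -0.003]
contact_force: [0.0, -0.5, -0.1]
grip_width: 0.4
```

>>> send_rows(rows=[8, 0, 0, 0, 0, 0, -1, 15, 0, 0, 0, 0, 0, -1, 21, 0, 0, 0, 0, 0, -1, 27, 0, 0, 0, 0, 0, -1, 32, 0, 0, 0, 0, 0, -1, 36, 0, 0, 0, 0, 0, -1, 38, 0, 0, 0, 0, 0, -1, 40, 0, 0, 0, 0, 0, -1])

```text
clock: 13.12
tool_pos: [654.4, 98.1, 30.4]
tcp_rot: [-0.006, 1.0, -0.0, -0.0]
contact_force: [-3.1, -0.3, 1.4]
grip_width: 0.5
```

>>> send_rows(rows=[1, 0, 0, 0, 0, 0, -1, 2, 0, 0, 0, 0, 0, -1, 3, 0, 0, 0, 0, 0, -1, 3, 0, 0, 0, 0, 0, -1])

```text
clock: 13.45
tool_pos: [656.2, 97.9, 30.1]
tcp_rot: [-0.006, 1.0, -0.0, -0.002]
contact_force: [-5.0, -0.9, 3.8]
grip_width: 0.2
```

>>> send_rows(rows=[1, 0, 0, 0, 0, 0, -1, 2, 0, 0, 0, 0, 0, -1, 3, 0, 0, 0, 0, 0, -1, 3, 0, 0, 0, 0, 0, -1])

```text
clock: 13.78
tool_pos: [656.4, 97.9, 29.8]
tcp_rot: [-0.007, 1.0, -0.001, -0.004]
contact_force: [-12.0, -0.8, 8.6]
grip_width: 0.4
```

```bash
python3 look.py b2 scene; python3 look.py b2t
```

```text
13.7833 [656.4  97.9  29.8] [-12.   -0.8   8.6]
13.8333 [656.3  97.9  29.8] [-11.2  -0.2   7.8]
```

View pics/b2.png

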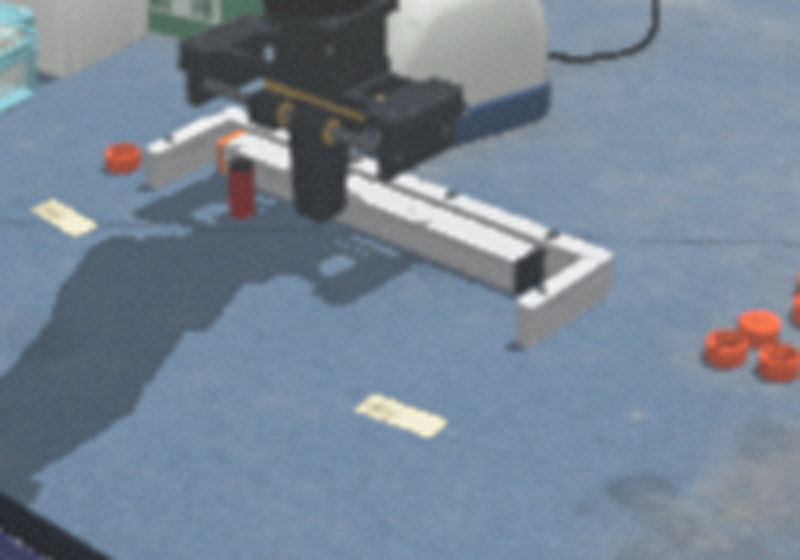

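View pics/b2t.png

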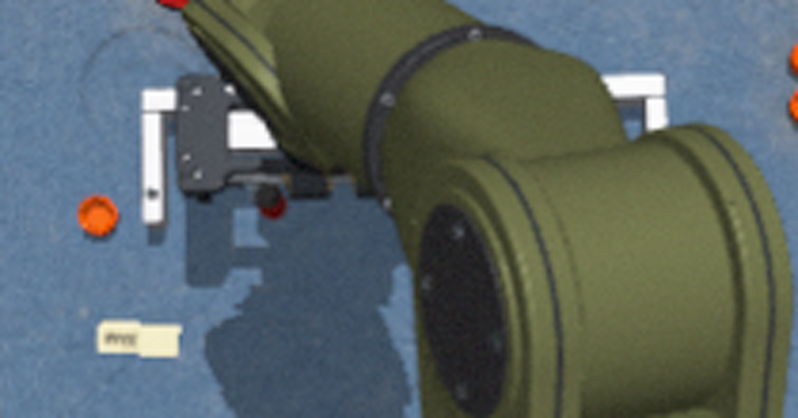

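Contact with the rail at about 12 N. The scene view shows a gap still at the black end. I'll back off and move to the black side.

>>> send_rows(rows=[-12, 0, 0, 0, 0, 0, -1, -40, 0, 15, 0, 0, 0, -1, -75, -10, 40, 0, 0, 0, -1, -105, -35, 60, 0, 0, 0, -1, -135, -60, 70, 0, 0, 0, -1, -160, -90, 70, 0, 0, 0, -1, -180, -120, 70, 0, 0, 0, -1])

```text
clock: 14.47
tool_pos: [479.7, -22.5, 101.6]
tcp_rot: [-0.007, 1.0, 0.0, 0.001]
contact_force: [1.1, -1.4, -1.1]
grip_width: 0.4
```

```bash
python3 look.py b3
```

```text
14.4667 [479.7 -22.5 101.6] [ 1.1 -1.4 -1.1]
```

View pics/b3.png

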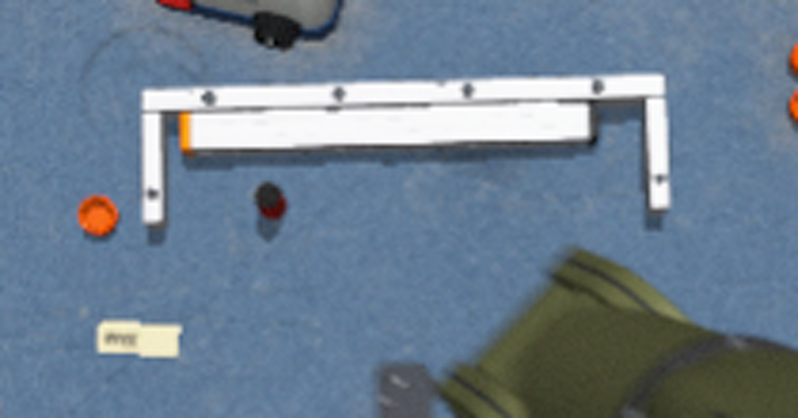

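The bar is nearly flush: the orange end is at the rail, and a small gap remains at the black end (593,101). Pressing in the black side.

>>> send_rows(rows=[35, 2, 0, 0, 0, 0, -1, 70, 4, 0, 0, 0, 0, -1, 105, 7, -10, 0, 0, 0, -1, 138, 7, -30, 0, 0, 0, -1, 138, 7, -60, 0, 0, 0, -1, 138, 7, -70, 0, 0, 0, -1, 145, 7, -70, 0, 0, 0, -1, 152, 7, -70, 0, 0, 0, -1])

```text
clock: 15.18
tool_pos: [632.0, -14.7, 30.1]
tcp_rot: [-0.007, 1.0, -0.0, -0.001]
contact_force: [0.3, -0.1, 0.1]
grip_width: 0.6
```

>>> send_rows(rows=[7, 0, 0, 0, 0, 0, -1, 13, 0, 0, 0, 0, 0, -1, 18, 0, 0, 0, 0, 0, -1, 22, 0, 0, 0, 0, 0, -1, 25, 0, 0, 0, 0, 0, -1, 28, 0, 0, 0, 0, 0, -1, 30, 0, 0, 0, 0, 0, -1, 30, 0, 0, 0, 0, 0, -1])

```text
clock: 15.85
tool_pos: [658.3, -15.0, 29.9]
tcp_rot: [-0.007, 1.0, -0.001, -0.005]
contact_force: [-8.9, -0.0, 7.7]
grip_width: 0.3
```

>>> send_rows(rows=[1, 0, 0, 0, 0, 0, -1, 2, 0, 0, 0, 0, 0, -1, 2, 0, 0, 0, 0, 0, -1, -15, 0, 0, 0, 0, 0, -1, -40, 0, 15, 0, 0, 0, -1, -80, 0, 50, 0, 0, 0, -1, -120, 0, 80, 0, 0, 0, -1, -160, 0, 100, 0, 0, 0, -1])

```text
clock: 16.52
tool_pos: [521.8, -14.6, 120.4]
tcp_rot: [-0.006, 1.0, 0.0, 0.001]
contact_force: [0.9, 0.4, 0.6]
grip_width: 0.5
```

```bash
python3 look.py b4; python3 look.py b4s scene
```

```text
16.5167 [521.8 -14.6 120.4] [0.9 0.4 0.6]
16.5667 [512.1 -15.4 122.6] [-7.8 -1.1  2.7]
```

View pics/b4.png

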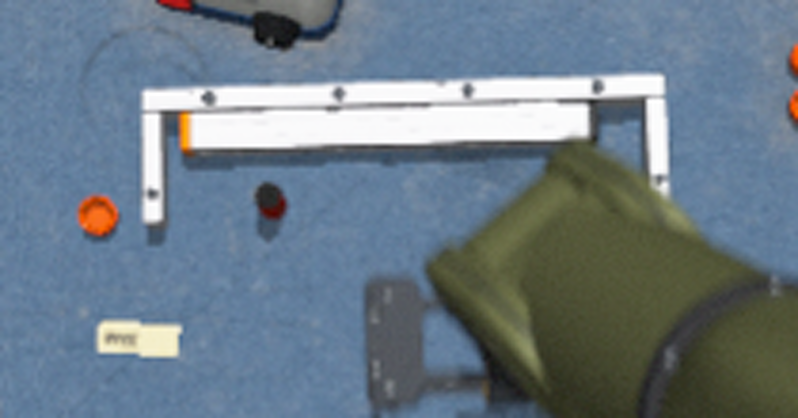

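View pics/b4s.png

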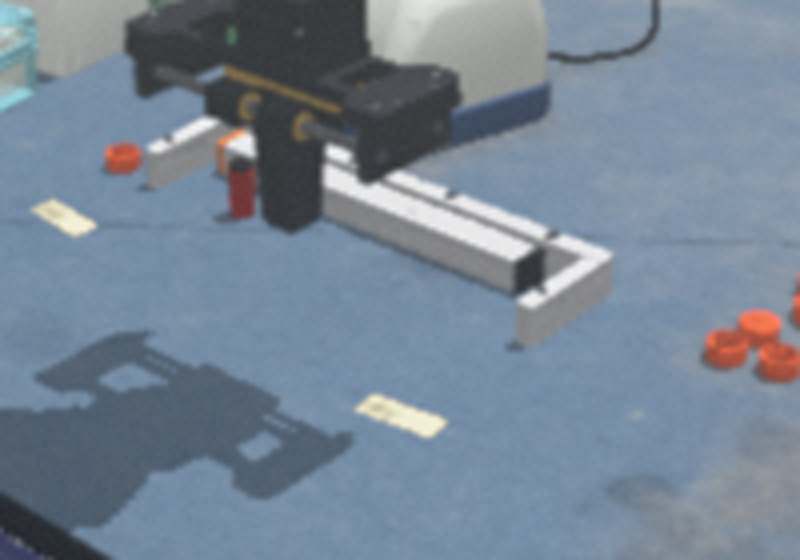

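>>> send_rows(rows=[-30, 30, 20, 0, 0, 0, -1, -50, 65, 40, 0, 0, 0, -1, -70, 100, 60, 0, 0, 0, -1, -80, 140, 80, 0, 0, 0, -1, -90, 180, 90, 0, 0, 0, -1, -100, 220, 100, 0, 0, 0, -1, -110, 255, 100, 0, 0, 0, -1, -120, 290, 100, 0, 0, 0, -1])

```text
clock: 17.28
tool_pos: [404.1, 272.0, 220.0]
tcp_rot: [-0.006, 1.0, 0.001, 0.001]
contact_force: [0.3, -0.2, 0.0]
grip_width: 0.6
```

>>> send_rows(rows=[-20, 30, 20, 0, 0, 0, -1, -40, 60, 20, 0, 0, 0, -1, -40, 60, 20, 0, 0, 0, -1, -40, 60, 20, 0, 0, 0, -1, -40, 60, 20, 0, 0, 0, -1])

```text
clock: 17.7
tool_pos: [364.4, 328.9, 238.6]
tcp_rot: [-0.006, 1.0, -0.001, 0.0]
contact_force: [0.5, -0.2, 0.4]
grip_width: 0.5
```

```bash
python3 look.py b5; python3 look.py b5s scene; python3 - <<'E'
from h import *
from bar import O,R
m=dict(np.load("b5.npz"));g=cv2.cvtColor(m["im"],cv2.COLOR_BGR2GRAY).astype(float)
# per column: rail outer edge (dark->bright), bar near edge (bright->dark)
res=[]
for u in range(245,344,4):
    col=g[170:215,u]; d=np.diff(col)
    def sub(i): 
        w=d[max(i-1,0):i+2]; return 170.5+i+(np.abs(w)@[-1,0,1])/np.abs(w).sum()
    i=np.argmax(d[:18]);j=18+np.argmin(d[18:])
    a=ray(m,[(u,sub(i))],30)[0,:2];b=ray(m,[(u,sub(j))],24)[0,:2]
    A=(a-O)@R;B=(b-O)@R;res.append((B[1],A[0],B[0]))
res=np.array(res)
for c,n in((1,"rail outer x"),(2,"bar near x")):
    p=np.polyfit(res[:,0],res[:,c],1);print(n,"slope deg",np.degrees(np.arctan(p[0])).round(2),"at y=-116,140:",np.polyval(p,[-116,140]).round(1), "resid",(res[:,c]-np.polyval(p,res[:,0])).std().round(2))
E
```

```text
17.7 [364.4 328.9 238.6] [ 0.5 -0.2  0.4]
17.75 [364.8 328.1 238.5] [ 0.3  0.4 -0.7]Traceback (most recent call last):
  File "<stdin>", line 11, in <module>
  File "<stdin>", line 9, in sub
ValueError: matmul: Input operand 1 has a mismatch in its core dimension 0, with gufunc signature (n?,k),(k,m?)->(n?,m?) (size 3 is different from 2)
```

View pics/b5.png

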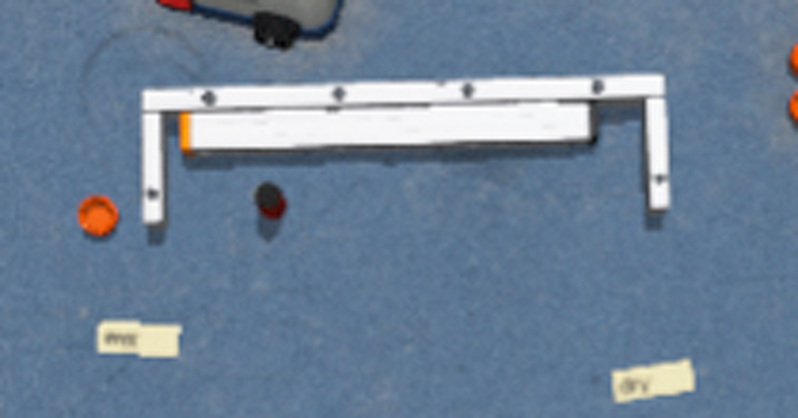

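View pics/b5s.png

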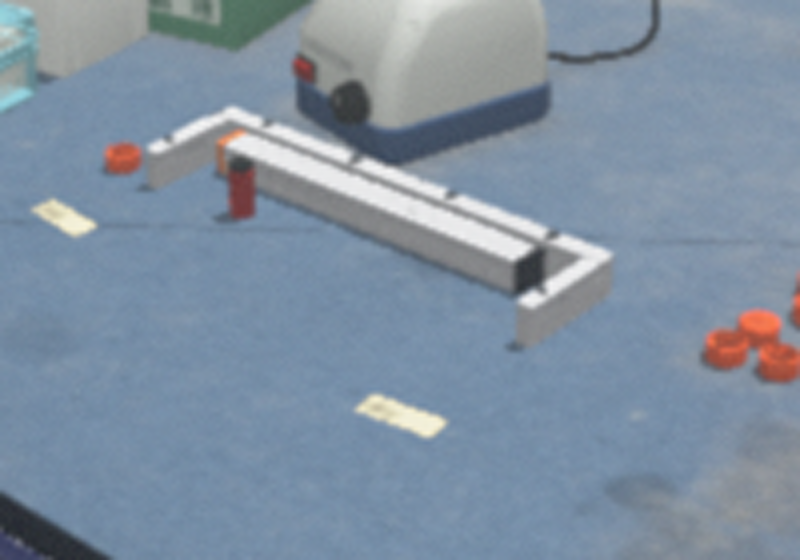

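The view is clear: the bar lies along the rail behind the post, and the cap is unmoved at (97,215). I'll fix the edge script and put a number on the gap.

```bash
python3 - <<'E'
from h import *
from bar import O,R
m=dict(np.load("b5.npz"));g=cv2.cvtColor(m["im"],cv2.COLOR_BGR2GRAY).astype(float)
res=[]
for u in range(245,344,3):
    if any(abs(u-k)<4 for k in (245,279,313,347)): continue
    d=np.diff(g[172:208,u])
    def sub(i):
        w=np.abs(d[i-1:i+2]); return 172.5+i+(w@[-1,0,1])/w.sum()
    i=4+np.argmax(d[4:18]);j=20+np.argmin(d[20:34])
    a=ray(m,[(u,sub(i))],30)[0,:2];b=ray(m,[(u,sub(j))],24)[0,:2]
    A=(a-O)@R;B=(b-O)@R;res.append((B[1],A[0],B[0]))
res=np.array(res)
for c,n in((1,"rail outer x"),(2,"bar near x")):
    p=np.polyfit(res[:,0],res[:,c],1);print(n,"slope deg",np.degrees(np.arctan(p[0])).round(2),"at y=-116,140:",np.polyval(p,[-116,140]).round(1),"resid",(res[:,c]-np.polyval(p,res[:,0])).std().round(2))
E
python3 bar.py b5 "[(179,112),(181,154),(593,102),(595,143)]"
python3 - <<'E'
from h import *
A=np.load("top0.npz")["im"];B=np.load("b5.npz")["im"]
for n,(x0,y0,x1,y1) in dict(timer=(120,278,160,318),marker=(440,270,490,330),cap=(205,205,228,228)).items():
    d=cv2.absdiff(A[y0:y1,x0:x1],B[y0:y1,x0:x1]);print(n,"mean diff",d.mean().round(1),"max",d.max())
E
```

```text
rail outer x slope deg 1.14 at y=-116,140: [2.9 8. ] resid 7.39
bar near x slope deg 0.08 at y=-116,140: [-23.1 -22.7] resid 0.33
len 256.61780810877934 wid 26.61272270177176 25.957176159048466
world centre [677.   72.9] O [675.3 201.2] B [678.7 -55.4] yaw 0.77
bay centre [-12.8  11.9] bay O far,near;B far,near [[1.0, 140.7], [-25.6, 139.7], [-0.3, -116.3], [-26.3, -116.6]]
post to near face: 23.5 (>0 = clear behind post), along from orange: -56.3
timer mean diff 8.4 max 120
marker mean diff 3.3 max 12
cap mean diff 3.6 max 18
```

The bar's near face is at −23 mm (nominal −24) and parallel within 0.1°. The timer patch differs from the first picture, so I'll check that.

```bash
python3 - <<'E'
from h import *
A=np.load("top0.npz")["im"];B=np.load("b5.npz")["im"]
cv2.imwrite("pics/timer.png",np.hstack([cv2.resize(x[250:350,100:200],(390,390)) for x in(A,B)]))
E
```

```text
(no output)
```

View pics/timer.png

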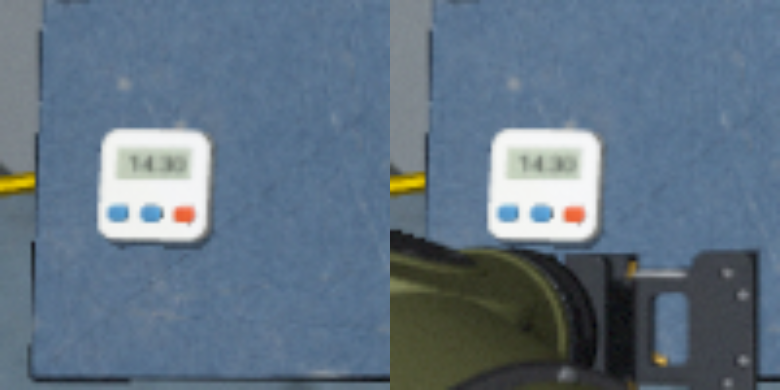

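The timer hasn't moved; it was only the arm coming into view. The robot touches nothing, so I'm handing in.

```bash
python3 -c "
from plant import bot
print(bot.sign_off())"
```

```text
the job is handed in; nothing more can be done
None
```

The bar is in its bay, flush against the back rail behind the red post, and the job is handed in at about 18 s of the 67 s allowed. I only pushed it with the shut fingers:
1. Angled it to about 20°.
2. Slid it along its length so the orange end went in behind the post.
3. Swung the black end in.
4. Pressed both halves against the rail. The highest force I read was about 12 N.

**Last checks:**
- **Flushness:** the bar's near face is about 23 mm from the rail face (24 mm would be exact) and parallel to it within about 0.1°. That offset is within the 2 mm camera calibration.
- **Position:** the bar's middle is about 12 mm left of the bay's middle, clear of both end walls and about 23 mm behind the post.
- **Other objects:** the timer, marker and loose cap look unmoved in before-and-after pictures. The arm was well clear of everything at hand-in.

**Checks that failed or disagreed:**
- My independent edge fit of the rail was unusable, with about 7 mm scatter. The flushness figures therefore rest on the bay pose I measured at the start, which agreed with the post's given position to within about 1 mm.
- The hand-picked corners gave the bar as 254–258 mm long rather than 260 mm, and about 1–2 mm too wide.
- The timer picture first showed a difference, but it was only the arm at the edge of the view.

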